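# Press the decanter's lid home

### The job

Close the empty broad-bottomed decanter against dust: its oak lid is standing proud, so press it gently straight down with the fingertips until it is fully home on the glass rim, then withdraw. Nothing is to be picked up: do not lift or shift the decanter, and leave the tumblers, coasters, tray, opener and lamp dimmer untouched - and above all the slim carafe, which has the same lid but is still airing, so its lid stays up.

Things in the scene. Friction and masses are not known exactly. Their poses are not given: they have to be found in the camera images.
- decanter: the broad-bottomed decanter, clear glass, loose and empty, about 0.8 kg: squat bulb 151 mm across near the foot, tapering to a neck 60 mm across; its rim is 180 mm above its foot. Origin at the centre of its foot on the ledge, z up; round, so its yaw means nothing
- decanter_lid_top (a point): centre of the flat top face of the decanter's lid. The lid is an oak disc 68 mm across and 14 mm thick over a round plug with silicone rings that slides straight up and down in the neck. Fully home, the disc lies on the rim and this point is 194 mm above the ledge; at the start it stands 8 to 14 mm higher
- decanter_lid (a joint): how far the decanter's lid stands above fully home, m: 0 is home (disc on the rim, a firm stop with less than 1 mm of give), 0.008 to 0.014 at the start. The sealing rings resist with about 5 N either way, with no spring: the lid stays where it is left. Pressed on past home, nothing yields further
- carafe: the slim carafe, clear glass, loose and empty, about 0.45 kg: straight-sided, 90 mm across, neck 60 mm across, rim 190 mm above its foot, the same oak lid (68 mm across, 14 mm thick) standing 8 to 14 mm above its rim, so the whole is up to 218 mm tall. To be left alone. Origin at the centre of its foot. Decanter and carafe stand about 250 to 530 mm apart, one to the robot's left and the other to its right, either way round
- carafe_lid (a joint): how far the carafe's lid stands above its rim, m: 0.008 to 0.014 at the start, and so it stays
- tumbler: a charcoal ceramic tumbler, 78 mm across, 92 mm tall, beyond and between the two glass vessels. Origin at the centre of its foot
- tumbler2: a second such tumbler, on the robot's right. Origin at the centre of its foot
- coasters: a stack of four round cork coasters, 92 mm across, 20 mm tall, near the robot. Origin at the centre of its underside
- tray: a small oak tray shaped like a cheeseboard: low-rimmed board 138 x 208 mm, 18 mm tall, with a paddle handle to its own +y reaching 196 mm from the origin, which is at the centre of the board's underside
- opener: a flat stainless bar bottle opener, 130 mm long, 5 mm thick, lying in the tray. Origin at its middle
- dimmer: the surface-mounted rotary dimmer of the picture lamp, fixed: white round base 86 mm across with a black knob 44 mm across, 47 mm tall in all. Origin at the centre of its underside

How it is judged:
By the outcome, as a careful person would: the job done as asked, in the order asked, and still so for the second after the job is handed in, with the robot touching nothing.
It also fails if it takes over 35 s, if anything falls off the work surface, if the arm or the gripper's body presses on something with over 40 N, if the wrist force passes 120 N, or if a joint passes its speed limit or range.

### The arm

A 6-joint arm with a two-finger parallel gripper is mounted at the origin on the work surface. World frame = base frame: x ahead of the robot, y to its left, z up, the work surface at z = 0. Lengths are in m, angles in degrees, forces in N, time in s.
With the tool pointing down it reaches from about 0.275 to 0.75 m from the base axis. Payload 10.2 kg.
Tool frame: the origin (TCP) lies on the centre line of the jaws, within the pads' length; the fingertips stand 25 mm ahead of it and the grasp point (between the pads) lies 6 mm ahead of it (manip.tip_extent is the distance from the TCP to the fingertips, in m); z points along the fingers, y is the line along which they close (so a half turn about z gives the same grasp; the last joint's range is limited). The gripper opens to 88 mm and grips with 3 to 60 N. Pads are 18 mm wide; open, the fingers measure 123 mm over their backs; the gripper's body (75 mm by 187 mm) begins 45 mm behind the grasp point.
Start: joints at [60.252, 17.928, 85.812, -0, 76.261, -12.8], TCP at [0.153, 0.502, 0.237] pointing down, gripper open.
Joint ranges: [-168.41, 168.41], [-55.51, 124.54], [10.69, 146.95], [-70.63, 250.63], [1, 178], [-165.06, 165.06]. Speed limits (degrees/s): [136.94, 136.94, 172.46, 180, 180, 180].

### API

Orientations are given as [roll, pitch, yaw] about the fixed x, y, z axes, in that order (R = Rz(yaw) Ry(pitch) Rx(roll)).
In Python, from rig import manip gives the robot as it stands.
- The arm moves only by the shell command python3 -m jog 'ROWS'. ROWS is JSON, a list of rows, each an object with "jaw": the finger opening in m, from 0 to 0.0881; "slide": the shift along the tool's x, y, z in m, a list of three; "spin": the turn about the tool's z in rad. A call has 1 to 20 rows; each row is the pose to reach, as a shift and turn from the pose commanded when the call began, along the tool's axes at that moment; what a row does not reach only later rows make up. A row lasts 1/10 s, in which the tool goes at most 50 mm and 8.59 degrees, less where a joint would pass 70% of its speed; a pose out of reach is approached as far as the arm can. A call with a gripper value outside its range is refused whole. The fingers move at their own pace and stop on an object; the grip force is fixed at half the most. Time passes only in rows, so rows that repeat a pose let the fingers close. It gives the time, the measured TCP pose, the force, the opening and the grip force at its end, in the units of the state.
- manip.get_obs(): the state, without advancing time (a new reading comes with each control period).
- manip.get_image(name): name is "scene" or "side" or "wrist"; returns a dict with "color" (420x560x3 uint8, red, green, blue), "fx", "fy", "cx", "cy" (pixels), "position" and "rotation" of the camera in the world. Camera axes: x right, y down, z forward; pixel columns grow to the right and rows downward; lengths in m; the calibration is good to about 2 mm. A picture is of the moment at which its call begins. There is no depth.
- manip.job_done(): hands the job in; it is judged then, once.
The state is a dict: "t": time; "joints": joint angles; "joint_vel": joint speeds; "joint_efforts": joint torques, N m; "position": TCP position; "orientation": TCP orientation; "wrist_force": force on the tool from outside, world axes, zero at the start; "moment": the same for the moment, N m; "grip_width": finger opening in m; "finger_force": force on a finger pad.
Only numpy, scipy, OpenCV 4.12 (cv2) and the standard library are available. Lean on these libraries where they do the work, as an engineer would, in place of code of your own. Each camera call takes 0.05 s, during which the arm holds its last target. There are 200 camera calls.

## Working session

There is one attempt and no reset: what is moved stays moved. The work goes in short steps, Python scripts to look and compute and a shell command to move; the robot and the scene stay as the last step left them, time stands still between calls to the robot, and variables do not carry over. Pictures are saved under pics/ and viewed, at most 10 in all, crops included, and the job is handed in when it is done.

```bash
mkdir -p pics; python3 - <<'E'
from rig import manip
import cv2
o=manip.get_obs();print(o["position"],o["orientation"],o["grip_width"],o["wrist_force"],manip.tip_extent)
for n in("scene","side"):
    im=manip.get_image(n);cv2.imwrite(f"pics/{n}0.png",im["color"][:,:,::-1]);print(n,im["position"],im["rotation"],im["fx"],im["cx"],im["cy"])
E
```

```text
[0.15293504 0.50197387 0.23676501] [-1.79927541e+02 -1.63566733e-02  1.63049728e+02] 0.0880493352623477 [ 0.16420185 -0.20405014  0.39245855] 0.025
scene [0.94986548 0.42091316 0.9727784 ] [-146.84317585   -0.50922635  137.42101065] 399.2245873204372 279.05757190861624 204.33793843731607
side [ 0.16779933 -0.82998252  0.9171457 ] [-129.68019155    0.6201257   -25.29428345] 425.27554465011 273.7796362964978 211.7587954854395
```

View pics/scene0.png

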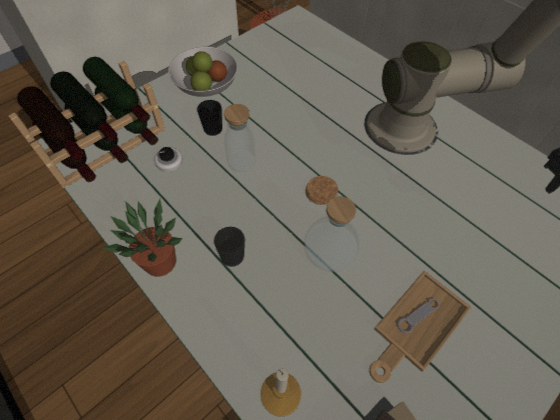

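View pics/side0.png

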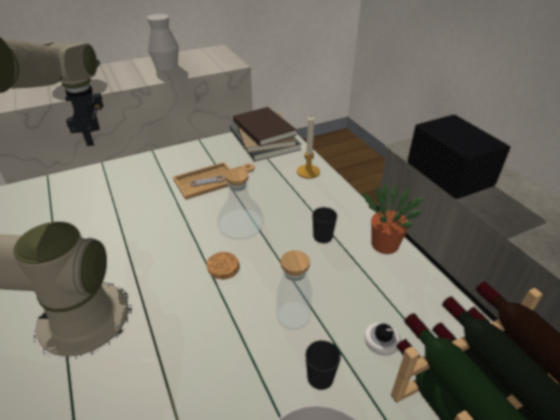

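The scene view shows the decanter lid at about (341,210), with the cork coasters at (322,189) and the carafe lid at (237,115). In the side view the decanter lid is at about (237,178), next to the tray handle, and the carafe lid is at (295,264). I'll zoom in on the decanter lid in both views.

```bash
python3 - <<'E'
import cv2,numpy as np
a=cv2.imread("pics/scene0.png")[180:240,300:366];b=cv2.imread("pics/side0.png")[155:215,205:271]
f=lambda q:cv2.resize(q,None,fx=6,fy=6,interpolation=cv2.INTER_NEAREST)
cv2.imwrite("pics/z1.png",np.hstack([f(a),f(b)]))
for q in(a,b):print(cv2.cvtColor(q,cv2.COLOR_BGR2HSV)[::4,30:50:3].tolist())
E
```

```text
[[[13, 126, 121], [14, 85, 117], [30, 14, 126], [25, 22, 128], [27, 22, 125], [24, 20, 128], [27, 22, 127]], [[13, 121, 114], [13, 126, 123], [14, 105, 122], [30, 20, 127], [34, 16, 126], [30, 18, 129], [35, 22, 129]], [[13, 121, 110], [14, 124, 113], [14, 125, 102], [28, 24, 127], [27, 20, 129], [28, 24, 129], [35, 22, 129]], [[14, 125, 118], [15, 118, 115], [14, 123, 118], [57, 43, 53], [30, 19, 121], [33, 22, 127], [30, 22, 126]], [[13, 121, 112], [13, 117, 113], [17, 63, 117], [18, 65, 114], [18, 50, 101], [60, 37, 76], [30, 22, 128]], [[14, 111, 126], [15, 105, 122], [15, 110, 114], [16, 109, 117], [15, 106, 116], [15, 104, 113], [17, 111, 113]], [[16, 108, 125], [14, 106, 130], [15, 110, 116], [17, 110, 114], [16, 104, 118], [16, 109, 112], [15, 108, 113]], [[15, 112, 118], [16, 112, 125], [15, 106, 128], [15, 106, 115], [15, 107, 119], [16, 111, 117], [15, 105, 117]], [[15, 110, 125], [16, 111, 124], [15, 106, 127], [15, 108, 128], [15, 105, 117], [16, 107, 119], [16, 113, 113]], [[16, 94, 79], [15, 105, 124], [16, 107, 124], [15, 111, 126], [16, 108, 123], [16, 105, 109], [16
[... 1468 characters left out ...]
0, 14, 107], [30, 19, 165], [28, 21, 180], [28, 23, 180]], [[39, 21, 121], [33, 19, 136], [30, 17, 147], [30, 16, 158], [30, 19, 165], [28, 21, 181], [28, 23, 180]], [[49, 16, 130], [35, 18, 153], [30, 16, 161], [30, 17, 161], [30, 16, 160], [32, 20, 177], [28, 21, 181]], [[25, 18, 166], [64, 14, 127], [36, 16, 156], [30, 16, 161], [30, 18, 160], [33, 17, 161], [30, 18, 173]], [[27, 15, 168], [27, 15, 165], [60, 12, 128], [33, 16, 159], [33, 16, 162], [30, 14, 160], [30, 14, 159]], [[27, 17, 170], [25, 16, 171], [30, 14, 164], [64, 16, 131], [33, 16, 161], [30, 14, 162], [33, 14, 161]], [[33, 16, 179], [33, 13, 179], [30, 13, 178], [43, 13, 173], [74, 18, 154], [37, 13, 172], [33, 14, 167]]]
```

View pics/z1.png

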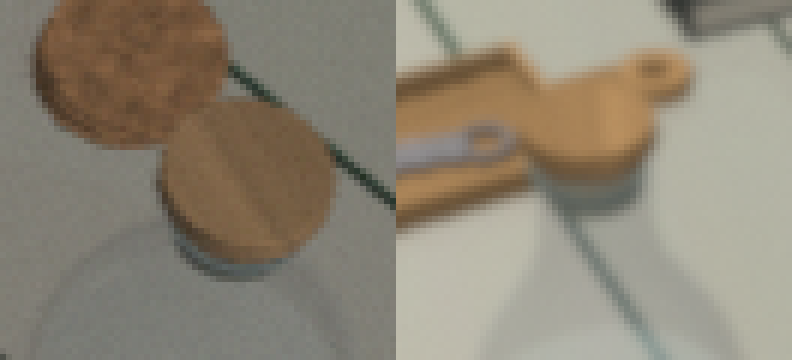

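In the zoomed crops, the top face of the decanter lid is centred near (341.7,208.8) in the scene view and (237.3,175.8) in the side view. Next I'll triangulate from those two points.

```bash
cat >h.py <<'E'
import numpy as np
from rig import manip
from scipy.spatial.transform import Rotation as R
def rot(e): return R.from_euler("xyz",e,degrees=True).as_matrix() if np.size(e)==3 else np.array(e)
def ray(im,p):
    d=rot(im["rotation"])@[(p[0]-im["cx"])/im["fx"],(p[1]-im["cy"])/im["fy"],1]
    return np.array(im["position"]),d/np.linalg.norm(d)
def plane(im,p,z):
    o,d=ray(im,p); return o+d*(z-o[2])/d[2]
def tri(rs):
    A=[np.eye(3)-np.outer(d,d) for o,d in rs]
    return np.linalg.solve(sum(A),sum(a@o for a,(o,d) in zip(A,rs)))
def totool(p):
    o=manip.get_obs(); return rot(o["orientation"]).T@(np.array(p)-o["position"])
E
python3 - <<'E'
from h import *
np.set_printoptions(precision=4,suppress=True)
s=manip.get_image("scene");d=manip.get_image("side")
for n,a,b in(("dec",(341.7,208.8),(237.3,175.8)),("car",(237,114),(295,262.5))):
    print(n,tri([ray(s,a),ray(d,b)]),plane(s,a,.205),plane(d,b,.205))
p=tri([ray(s,(341.7,208.8)),ray(d,(237.3,175.8))]);print(totool([p[0],p[1],.31]))
E
```

```text
dec [0.5048 0.1579 0.1969] [0.5077 0.1614 0.205 ] [0.5021 0.1452 0.205 ]
car [ 0.4931 -0.2352  0.2041] [ 0.4927 -0.2339  0.205 ] [ 0.4935 -0.2365  0.205 ]
[-0.4368 -0.2267 -0.0729]
```

The two rays for the decanter disagree by about 15 mm, because the tray hides the lid's edge in the side view. I'll raise the arm, move above the lid with the jaws closed, and check with the wrist camera.

```bash
python3 -m jog '[{"jaw":0,"slide":[0,0,-0.04],"spin":0},{"jaw":0,"slide":[0,0,-0.075],"spin":0},{"jaw":0,"slide":[-0.04,-0.02,-0.085],"spin":0},{"jaw":0,"slide":[-0.08,-0.04,-0.085],"spin":0},{"jaw":0,"slide":[-0.12,-0.062,-0.085],"spin":0},{"jaw":0,"slide":[-0.16,-0.083,-0.085],"spin":0},{"jaw":0,"slide":[-0.20,-0.104,-0.085],"spin":0},{"jaw":0,"slide":[-0.24,-0.125,-0.085],"spin":0},{"jaw":0,"slide":[-0.28,-0.145,-0.085],"spin":0},{"jaw":0,"slide":[-0.32,-0.166,-0.085],"spin":0},{"jaw":0,"slide":[-0.36,-0.187,-0.085],"spin":0},{"jaw":0,"slide":[-0.40,-0.208,-0.085],"spin":0},{"jaw":0,"slide":[-0.42,-0.218,-0.085],"spin":0},{"jaw":0,"slide":[-0.437,-0.227,-0.085],"spin":0},{"jaw":0,"slide":[-0.437,-0.227,-0.085],"spin":0},{"jaw":0,"slide":[-0.437,-0.227,-0.085],"spin":0},{"jaw":0,"slide":[-0.437,-0.227,-0.085],"spin":0}]'
python3 - <<'E'
from h import *
import cv2
im=manip.get_image("wrist");cv2.imwrite("pics/w1.png",im["color"][:,:,::-1]);print(im["position"],im["rotation"],im["fx"])
E
```

```text
t: 1.9
position: [0.5042, 0.1586, 0.3225]
orientation: [180.0, 0.0, 163.1]
wrist_force: [-0.0, 0.2, 0.6]
grip_width: 0.0006
finger_force: 0.0
[0.43602954 0.17909574 0.46924774] [ 1.63882889e+02 -6.41982048e-02  7.30744346e+01] 308.46642304046287
```

View pics/w1.png

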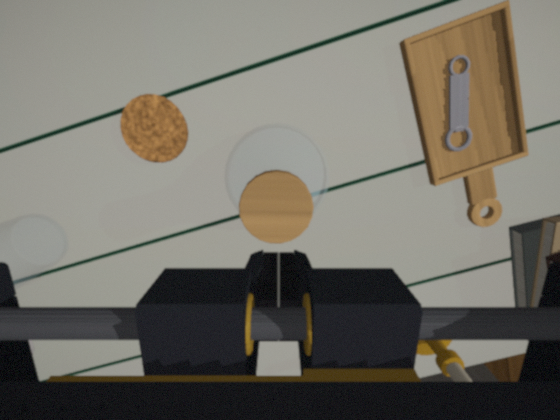

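The wrist view shows the whole lid centred near (276,207), clear of the closed fingers, with the glass foot behind it. I'll fit an ellipse and triangulate with the scene view.

```bash
python3 - <<'E'
from h import *
import cv2
np.set_printoptions(precision=4,suppress=True)
w=manip.get_image("wrist");s=manip.get_image("scene")
h=cv2.cvtColor(w["color"],cv2.COLOR_RGB2HSV)
m=((h[...,0]<25)&(h[...,1]>90)&(h[...,2]>70)).astype("uint8");m[:160]=0;m[248:]=0;m[:,:220]=0;m[:,330:]=0
c=max(cv2.findContours(m,0,1)[0],key=cv2.contourArea);e=cv2.fitEllipse(c);print(e)
for z in(.202,.205,.208):
    p=plane(w,e[0],z);q=plane(w,(e[0][0]-e[1][0]/2,e[0][1]),z);print(p,2*np.linalg.norm(p-q))
t=tri([ray(s,(341.7,208.8)),ray(w,e[0])]);print("tri",t,totool(plane(w,e[0],.205)))
# foot ring check
print(plane(s,(341.7,208.8),.205))
cv2.imwrite("pics/s2.png",s["color"][:,:,::-1])
E
```

```text
((275.6783142089844, 206.48252868652344), (71.0934066772461, 71.88394927978516), 87.1463394165039)
[0.5026 0.1568 0.202 ] 0.06366063139717296
[0.5019 0.1571 0.205 ] 0.06294610752221912
[0.5011 0.1573 0.208 ] 0.06223158364726522
tri [0.5034 0.1575 0.1971] [ 0.0021 -0.002   0.1176]
[0.5077 0.1614 0.205 ]
```

```bash
python3 -m jog '[{"jaw":0,"slide":[0.002,-0.0015,0.03],"spin":0},{"jaw":0,"slide":[0.002,-0.0015,0.06],"spin":0},{"jaw":0,"slide":[0.002,-0.0015,0.075],"spin":0},{"jaw":0,"slide":[0.002,-0.0015,0.083],"spin":0},{"jaw":0,"slide":[0.002,-0.0015,0.086],"spin":0},{"jaw":0,"slide":[0.002,-0.0015,0.087],"spin":0},{"jaw":0,"slide":[0.002,-0.0015,0.088],"spin":0},{"jaw":0,"slide":[0.002,-0.0015,0.089],"spin":0},{"jaw":0,"slide":[0.002,-0.0015,0.090],"spin":0},{"jaw":0,"slide":[0.002,-0.0015,0.091],"spin":0},{"jaw":0,"slide":[0.002,-0.0015,0.092],"spin":0},{"jaw":0,"slide":[0.002,-0.0015,0.093],"spin":0},{"jaw":0,"slide":[0.002,-0.0015,0.094],"spin":0},{"jaw":0,"slide":[0.002,-0.0015,0.095],"spin":0},{"jaw":0,"slide":[0.002,-0.0015,0.096],"spin":0},{"jaw":0,"slide":[0.002,-0.0015,0.097],"spin":0},{"jaw":0,"slide":[0.002,-0.0015,0.098],"spin":0}]'
```

```text
t: 3.75
position: [0.5026, 0.1568, 0.2242]
orientation: [-180.0, -0.0, 163.1]
wrist_force: [0.4, 0.1, 0.2]
grip_width: 0.0008
finger_force: 0.0
```

Tips are at 0.199 with no force, although the lid should be at 0.202 or higher. I'll look before going on.

```bash
python3 - <<'E'
from h import *
import cv2
f=lambda q:cv2.resize(q[:,:,::-1],(390,360),interpolation=cv2.INTER_CUBIC)
s=manip.get_image("scene")["color"][180:240,300:365];d=manip.get_image("side")["color"][150:210,205:270]
cv2.imwrite("pics/c1.png",np.hstack([f(s),f(d)]))
o=manip.get_obs();print(o["position"],o["wrist_force"])
E
```

```text
[0.50248912 0.15682403 0.22415045] [ 0.66538311 -0.20060184 -0.08639326]
```

View pics/c1.png

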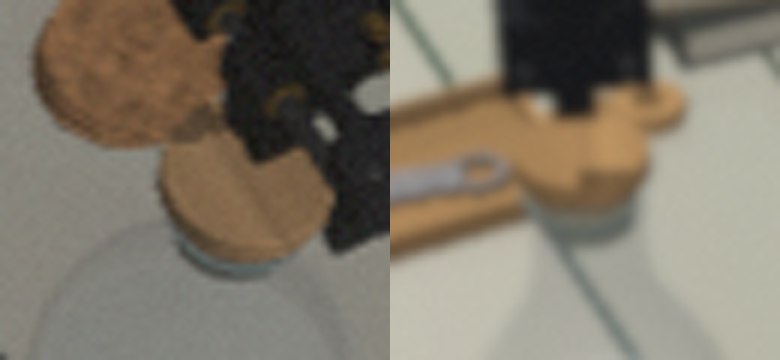

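The fingertips are just above the lid, a little short of touching. I'll go on in small steps and watch the force.

```bash
for i in 1; do python3 -m jog '[{"jaw":0,"slide":[0,0,0.001],"spin":0},{"jaw":0,"slide":[0,0,0.002],"spin":0},{"jaw":0,"slide":[0,0,0.003],"spin":0}]'; python3 -m jog '[{"jaw":0,"slide":[0,0,0.001],"spin":0},{"jaw":0,"slide":[0,0,0.002],"spin":0}]';  done
```

```text
t: 4.15
position: [0.5025, 0.1568, 0.2212]
orientation: [-180.0, -0.0, 163.1]
wrist_force: [0.7, -0.5, -1.1]
grip_width: 0.0003
finger_force: 0.0
t: 4.35
position: [0.5025, 0.1568, 0.2192]
orientation: [-180.0, -0.0, 163.1]
wrist_force: [-0.1, -0.5, 0.3]
grip_width: 0.0003
finger_force: 0.0
```

Still no contact at 0.194. I'll compare the tip against the lid in the images.

```bash
python3 - <<'E'
from h import *
import cv2
o=manip.get_obs();tip=np.array(o["position"])+rot(o["orientation"])@[0,0,.025]
def proj(im,p):
    c=rot(im["rotation"]).T@(p-np.array(im["position"]));return [im["fx"]*c[0]/c[2]+im["cx"],im["fy"]*c[1]/c[2]+im["cy"]]
f=lambda q:cv2.resize(q[:,:,::-1],(390,360),interpolation=cv2.INTER_CUBIC)
q=[]
for n,r,c in(("scene",180,300),("side",150,205)):
    im=manip.get_image(n);u=np.array(proj(im,tip));print(n,u,(u-[c,r])*6)
    q.append(f(im["color"][r:r+60,c:c+65]))
cv2.imwrite("pics/c2.png",np.hstack(q));print(tip,o["wrist_force"])
E
```

```text
scene [341.12379677 208.80502242] [246.74278064 172.83013451]
side [236.23841722 176.7464406 ] [187.4305033 160.4786436]
[0.50254323 0.15682011 0.1942307 ] [-0.06250395 -0.49922048  0.2965794 ]
```

View pics/c2.png

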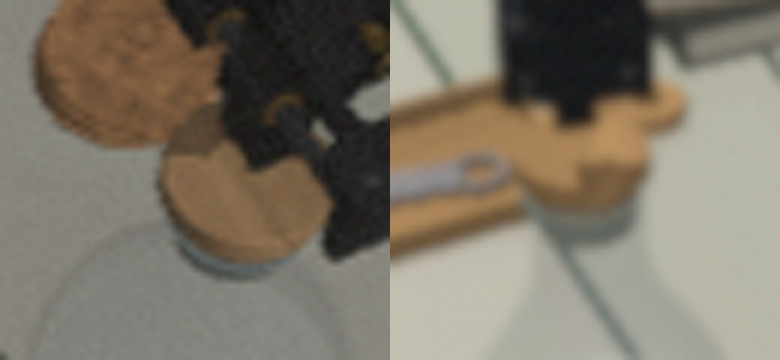

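In both views the visible tip sits higher than its projection: about 1 px in the scene view and about 6 px in the side view. The lid also looked 6% too small in the wrist camera. That suggests the true tool height is about 10 mm or more above the reported value, so I'll go by touch.

```bash
python3 -m jog '[{"jaw":0,"slide":[0,0,0.001],"spin":0},{"jaw":0,"slide":[0,0,0.002],"spin":0},{"jaw":0,"slide":[0,0,0.003],"spin":0}]'|grep -E "posi|force:" ; python3 -m jog '[{"jaw":0,"slide":[0,0,0.001],"spin":0},{"jaw":0,"slide":[0,0,0.002],"spin":0}]'|grep -E "posi|force:"
```

```text
position: [0.5025, 0.1568, 0.2162]
wrist_force: [-0.3, 0.2, 0.1]
finger_force: 0.0
position: [0.5026, 0.1568, 0.2142]
wrist_force: [-0.2, 0.5, 0.1]
finger_force: 0.0
```

```bash
python3 -m jog '[{"jaw":0,"slide":[0,0,0.001],"spin":0},{"jaw":0,"slide":[0,0,0.002],"spin":0}]'|grep -E "posi|force:" ; python3 -m jog '[{"jaw":0,"slide":[0,0,0.001],"spin":0},{"jaw":0,"slide":[0,0,0.002],"spin":0}]'|grep -E "posi|force:"
python3 - <<'E'
from h import *
import cv2
q=[]
for n,r,c in(("scene",150,280),("side",110,185)):
    im=manip.get_image(n);q.append(cv2.resize(im["color"][r:r+120,c:c+100,::-1],(400,480),interpolation=cv2.INTER_CUBIC))
cv2.imwrite("pics/c3.png",np.hstack(q))
E
```

```text
position: [0.5025, 0.1568, 0.2122]
wrist_force: [-0.4, 0.0, -0.5]
finger_force: 0.0
position: [0.5026, 0.1568, 0.2102]
wrist_force: [-1.0, -0.6, -0.5]
finger_force: 0.0
```

View pics/c3.png

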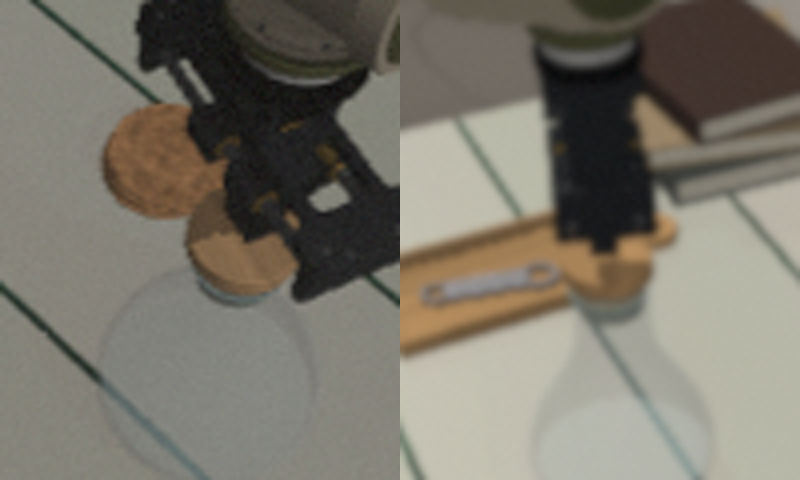

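```bash
python3 - <<'E'
from h import *
np.set_printoptions(precision=4,suppress=True)
s=manip.get_image("scene");d=manip.get_image("side");w=manip.get_image("wrist")
print("tip near edge",tri([ray(s,(340.8,210)),ray(d,(235.7,172.5))]))
print("opener ring scene/side", tri([ray(s,(433.5,301)),ray(d,(320-127,184))]))
# knob of dimmer top centre, height .047 ; tumbler rims .092
print("knob",tri([ray(s,(166,153)),ray(d,(384,331))]),"tumbler rim",tri([ray(s,(229,236)),ray(d,(324,212))]),tri([ray(s,(208,105)),ray(d,(322,350))]))
o=manip.get_obs();print(o["position"],w["position"],rot(o["orientation"]).T@(w["position"]-o["position"]),o["wrist_force"],o["joints"])
import cv2
h=cv2.cvtColor(w["color"],cv2.COLOR_RGB2HSV)
m=((h[...,0]<25)&(h[...,1]>90)&(h[...,2]>50)).astype("uint8");
for c in sorted(cv2.findContours(m,0,1)[0],key=cv2.contourArea)[-4:]:print(cv2.boundingRect(c))
cv2.imwrite("pics/w2.png",w["color"][:,:,::-1])
E
```

```text
tip near edge [0.5073 0.1628 0.2031]
opener ring scene/side [0.4288 0.4346 0.0109]
knob [ 0.6587 -0.3918  0.0379] tumbler rim [ 0.714  -0.0063  0.1031] [ 0.4739 -0.4078  0.1056]
[0.5026 0.1568 0.2104] [0.4344 0.1774 0.357 ] [ 0.0712 -0.0002 -0.1467] [ 0.2416  0.5092 -0.0288] [  4.5671  19.3798  87.9612  -0.0022  72.6564 -68.4839]
(47, 369, 373, 13)
(219, 200, 120, 107)
(70, 85, 92, 90)
(444, 0, 116, 256)
```

View pics/w2.png

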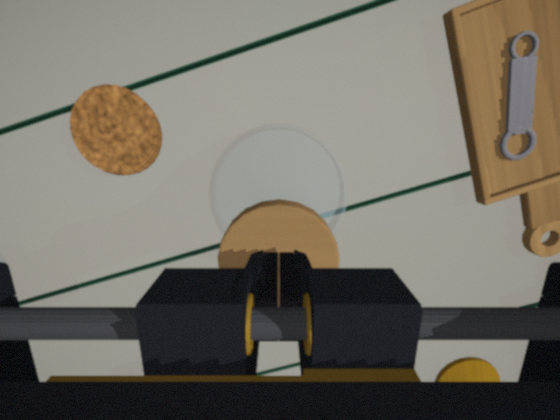

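The wrist view shows the fingers centred over the lid (centre about (279,258)), with no contact. The lid hasn't moved, so I'll keep descending by force.

```bash
python3 -m jog '[{"jaw":0,"slide":[0,0,0.001],"spin":0},{"jaw":0,"slide":[0,0,0.002],"spin":0}]'|grep -E "posi|t_force:" ; python3 -m jog '[{"jaw":0,"slide":[0,0,0.001],"spin":0},{"jaw":0,"slide":[0,0,0.002],"spin":0}]'|grep -E "posi|t_force:"
```

```text
position: [0.5026, 0.1568, 0.2083]
wrist_force: [-0.7, -0.6, -0.9]
position: [0.5025, 0.1568, 0.2062]
wrist_force: [1.0, 0.6, 1.2]
```

```bash
python3 -m jog '[{"jaw":0,"slide":[0,0,0.001],"spin":0},{"jaw":0,"slide":[0,0,0.002],"spin":0}]'|grep -E "posi|t_force:"
```

```text
position: [0.5025, 0.1568, 0.2042]
wrist_force: [0.3, -0.0, 0.6]
```

```bash
cat >mon.py <<'E'
from h import *
import cv2
# lid monitor: lower-edge row of the oak disc (sub-pixel, from saturation) in scene and side
for n,c,r0,r1 in(("scene",(330,340),205,235),("side",(236,246),178,200)):
    h=cv2.cvtColor(manip.get_image(n)["color"],cv2.COLOR_RGB2HSV)[r0:r1,c[0]:c[1],1].astype(float).mean(1)
    i=int(np.argmax(h<70));print(n,"edge",round(r0+i-(70-h[i])/(h[i-1]-h[i]),2),end="  ")
o=manip.get_obs();print("t",o["t"],"tipz",o["position"][2]-.025,"F",np.round(o["wrist_force"],1))
E
python3 - <<'E'
import cv2,numpy as np
for n,c,r0,r1 in(("scene",(330,340),205,235),("side",(236,246),178,200)):
    h=cv2.cvtColor(cv2.imread(f"pics/{n}0.png"),cv2.COLOR_BGR2HSV)[r0:r1,c[0]:c[1],1].astype(float).mean(1)
    i=int(np.argmax(h<70));print("start",n,round(r0+i-(70-h[i])/(h[i-1]-h[i]),2))
E
python3 mon.py; python3 -m jog '[{"jaw":0,"slide":[0,0,0.001],"spin":0},{"jaw":0,"slide":[0,0,0.002],"spin":0}]'|grep -E "posi|t_force:"; python3 mon.py
```

```text
start scene 221.05
start side 183.97
scene edge 221.12  side edge 183.93  t 6.3 tipz 0.1791876780527327 F [-0.8 -0.6 -0.2]
position: [0.5026, 0.1568, 0.2023]
wrist_force: [0.1, 0.4, -0.8]
scene edge 221.12  side edge 183.99  t 6.6 tipz 0.17717236198790312 F [ 0.3  0.5 -0.4]
```

```bash
python3 -m jog '[{"jaw":0,"slide":[0,0,0.001],"spin":0},{"jaw":0,"slide":[0,0,0.002],"spin":0}]'|grep -E "posi|t_force:"; python3 mon.py;python3 -m jog '[{"jaw":0,"slide":[0,0,0.001],"spin":0},{"jaw":0,"slide":[0,0,0.002],"spin":0}]'|grep -E "posi|t_force:"; python3 mon.py
python3 - <<'E'
from h import *
import cv2
q=[]
for n,r,c in(("scene",170,305),("side",140,200)):
    im=manip.get_image(n);q.append(cv2.resize(im["color"][r:r+75,c:c+75,::-1],(400,400),interpolation=cv2.INTER_CUBIC))
cv2.imwrite("pics/c4.png",np.hstack(q))
E
```

```text
position: [0.5027, 0.1568, 0.2007]
wrist_force: [-1.9, -0.6, 4.7]
scene edge 221.19  side edge 184.03  t 6.9 tipz 0.17555202405815248 F [-0.8  0.4  3.4]
position: [0.5026, 0.1568, 0.1985]
wrist_force: [-0.6, 0.3, 5.0]
scene edge 221.68  side edge 184.33  t 7.2 tipz 0.17331171934821016 F [-0.5 -0.   3.8]
```

View pics/c4.png

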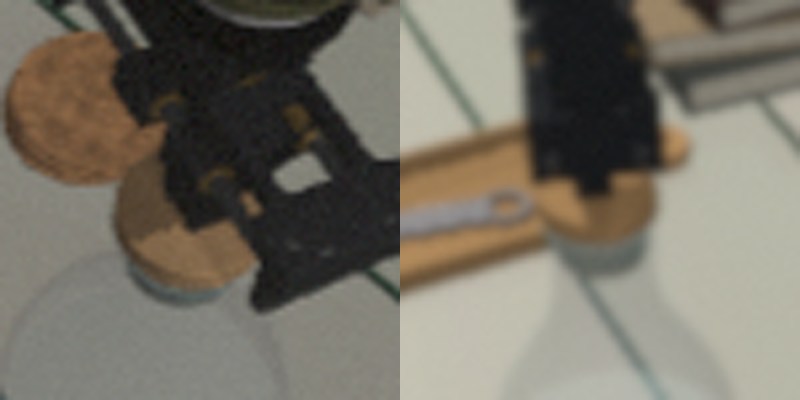

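The fingertips are now on the lid, near its centre in both views. The force is about 5 N and the lid is starting to slide. I'll keep pressing until the force steps up at the stop.

```bash
python3 -m jog '[{"jaw":0,"slide":[0,0,0.001],"spin":0},{"jaw":0,"slide":[0,0,0.002],"spin":0},{"jaw":0,"slide":[0,0,0.003],"spin":0},{"jaw":0,"slide":[0,0,0.004],"spin":0}]'|grep -E "posi|t_force:"; python3 mon.py;python3 -m jog '[{"jaw":0,"slide":[0,0,0.001],"spin":0}]'|grep -E "posi|t_force:"; python3 mon.py
```

```text
position: [0.5026, 0.1568, 0.1943]
wrist_force: [-1.1, 0.7, 4.8]
scene edge 222.8  side edge 185.43  t 7.8 tipz 0.16911295469212254 F [ 0.2 -0.1  2.6]
position: [0.5026, 0.1568, 0.1934]
wrist_force: [-0.2, 0.3, 5.8]
scene edge 223.0  side edge 185.88  t 8.0 tipz 0.1681637738763438 F [0.5 0.2 3.2]
```

```bash
python3 -m jog '[{"jaw":0,"slide":[0,0,0.001],"spin":0}]'|grep -E "posi|t_force:"; python3 mon.py;python3 -m jog '[{"jaw":0,"slide":[0,0,0.001],"spin":0}]'|grep -E "posi|t_force:"; python3 mon.py
```

```text
position: [0.5027, 0.1568, 0.1929]
wrist_force: [-4.6, -0.4, 15.1]
scene edge 223.3  side edge 185.89  t 8.2 tipz 0.1679756891783375 F [-1.  -1.1  8.9]
position: [0.5028, 0.1569, 0.1929]
wrist_force: [-6.4, -0.9, 22.7]
scene edge 223.19  side edge 185.89  t 8.4 tipz 0.16789882736854256 F [-3.9 -0.6 16.2]
```

```bash
python3 -m jog '[{"jaw":0,"slide":[0,0,0.001],"spin":0}]'|grep -E "posi|t_force:"; python3 mon.py
```

```text
position: [0.5029, 0.1569, 0.1928]
wrist_force: [-8.9, -1.5, 28.2]
scene edge 205.08  side edge 185.89  t 8.6 tipz 0.1678348887130311 F [-8.2 -0.9 23.6]
```

The stop is firm after about 8 mm of travel, and the position holds as the force rises to 28 N. I'll withdraw straight up.

```bash
python3 -m jog '[{"jaw":0,"slide":[0,0,-0.003],"spin":0},{"jaw":0,"slide":[0,0,-0.008],"spin":0},{"jaw":0,"slide":[0,0,-0.02],"spin":0},{"jaw":0,"slide":[0,0,-0.05],"spin":0},{"jaw":0,"slide":[0,0,-0.09],"spin":0},{"jaw":0,"slide":[0,0,-0.13],"spin":0},{"jaw":0,"slide":[0,0,-0.13],"spin":0},{"jaw":0,"slide":[0,0,-0.13],"spin":0},{"jaw":0,"slide":[0,0,-0.13],"spin":0}]'|grep -E "posi|t_force:"; python3 mon.py
python3 - <<'E'
from h import *
import cv2
f=lambda q:cv2.resize(q,(390,390),interpolation=cv2.INTER_CUBIC)
im=manip.get_image("scene")["color"][:,:,::-1];d=manip.get_image("side")["color"][:,:,::-1]
cv2.imwrite("pics/end.png",np.hstack([f(im[180:310,270:400]),f(d[150:280,185:315])]))
for n,i in(("scene",im),("side",d)):
    df=cv2.absdiff(i,cv2.imread(f"pics/{n}0.png")).max(2)
    a=(slice(95,180),slice(210,265)) if n=="scene" else (slice(245,335),slice(265,320))
    print("carafe diff",df[a].mean(),df[a].max())
E
```

```text
position: [0.5022, 0.1568, 0.3191]
wrist_force: [-0.4, -0.0, 0.1]
scene edge 223.03  side edge 185.9  t 9.6 tipz 0.29413752035480784 F [0.5 0.2 0.2]
carafe diff 11.72192513368984 54
carafe diff 8.095353535353535 68
```

View pics/end.png

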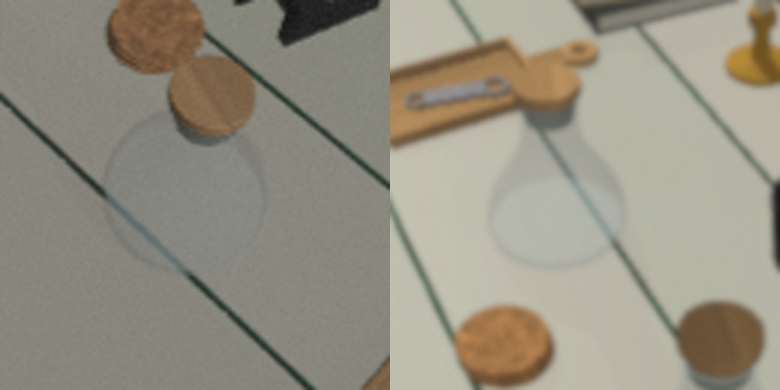

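The final view shows the decanter still in place with its lid seated and the arm clear. The carafe area differs from the first picture mainly by the arm's shadow. The stop fits a fully seated lid: 8 mm of travel, ending at 0.193 m if the fingertips are taken as level with the reported TCP.

```bash
python3 -c "
from rig import manip
print(manip.job_done())"
```

```text
the job is handed in; nothing more can be done
None
```

The decanter's lid is pressed home to a firm stop after about 8 mm of travel (peak reading 28 N), the arm is withdrawn clear above it, I saw no sign that anything else was touched, including the carafe and its lid, and the job is handed in.

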